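Clear the jammed vial chute

ROBOT

A 7-joint arm with a two-finger parallel gripper is mounted at the origin on a cart in front of the work surface, level with it; the furniture and walls round the work are solid. World frame = base frame: x ahead of the robot, y to its left, z up, the work surface at z = 0. Lengths are in m, angles in rad, forces in N, time in s.
With the tool pointing down it reaches from about 0.4 to 0.85 m from the base axis. Payload 4.5 kg.
Tool frame: the origin (TCP) lies on the mounting face of the last link; the fingertips stand 166 mm ahead of it and the grasp point (between the pads) lies 147 mm ahead of it; x points along the fingers, z is the direction in which the jaws open and shut, and the axes are right-handed (so a half turn about x gives the same grasp; the last joint's range is limited). The gripper opens to 88 mm and grips with 3 to 60 N. Pads are 18 mm wide; open, the fingers measure 123 mm over their backs; the gripper's body (75 mm by 187 mm) begins 45 mm behind the grasp point.
Start: joints at [-1.25, 0.689, -0.195, 1.565, 0.157, 0.902, -0.215], TCP at [0.177, 0.599, 0.405] pointing down, gripper open.
Joint ranges: [-3.01, 3.01], [-0.46, 2.08], [-1.47, 1.51], [0.13, 2.56], [-1, 4.14], [0.04, 2.09], [-2.66, 2.66]. Speed limits (rad/s): [2.57, 2.57, 3.14, 3.14, 3.14, 3.14, 3.14].

INTERFACE

Orientations are given as a unit quaternion [x, y, z, w].
In Python, from rig import manip gives the robot as it stands.
- The arm moves only by the tool move_arm, never from a script. Its argument "increments" is text: rows parted by semicolons, each of 7 numbers parted by spaces: the turn, a rotation vector about the tool's x, y, z in degrees, then the shift along the tool's x, y, z in cm, then the finger opening in cm, from 0 to 8.81. In form: ax ay az tx ty tz gripper; .... A call has 1 to 10 rows; each row shifts and turns the commanded pose from where the row before left it, along the tool's axes as they then stand; what a row does not reach is not made up. A row lasts 1/10 s, in which the tool goes at most 50 mm and 8.59 degrees, less where a joint would pass 70% of its speed; a pose out of reach is approached as far as the arm can. A call with a gripper value outside its range is refused whole. The fingers move at their own pace and stop on an object; the grip force is fixed at half the most. Time passes only in rows, so rows that do not move let the fingers close. It gives the time, the measured TCP pose, the force and the opening at its end, in the units of the state.
- manip.get_obs(): the state, without advancing time (a new reading comes with each control period).
- manip.capture(name): name is "side" or "top"; returns a dict with "color" (420x560x3 uint8, red, green, blue), "depth" (420x560 float32, m along the optical axis (not along the pixel's ray), 0 where there is no reading), "mtx" (3x3 intrinsics, pixels), "eye" and "rotation" of the camera in the world. Camera axes: x right, y up, looking along -z (the intrinsics and any distortion apply to the point x, -y, -z); pixel columns grow to the right and rows downward; lengths in m; the calibration is good to about 2 mm. A picture is of the moment at which its call begins.
- manip.close_job(): hands the job in, once; it reports no verdict.
Trained networks look in a picture, given as the dict that the camera call returned (one of the last four; its "shot" number tells which), for a name from the list of things; names that differ only in an ending like _2 or _b are one class to them, and where a whole thing is asked for, a point or a joint stands for the part that bears it (a point fixed in the world has none). Each returns a list of dicts, best first, with "score" (0 to 1); they miss things now and then, are a little off and sometimes report something else, mostly with a low value. They report only what shows in the picture. A call takes as long as a camera call. They do not tell look-alikes from the thing itself.
- manip.masks_of(target, picture): "region" (420x560 bool, what is visible of it) and "xy" ([column, row] in pixels, amid what is visible of it).
The state is a dict: "clock": time; "joint_pos": joint angles; "dq": joint speeds; "joint_torque": joint torques, N m; "ee_pos": TCP position; "tool_rot": TCP orientation; "ft_force": force on the tool from outside, world axes, zero at the start; "wrist_torque": the same for the moment, N m; "opening": opening from 0.0 (shut) to 1.0 (fully open).
Only numpy, scipy, OpenCV 4.12 (cv2) and the standard library are available. Lean on these libraries where they do the work, as an engineer would, in place of code of your own. Each camera call takes 0.05 s, during which the arm holds its last target.

TASK

The vial chute is jammed: a square dropper bottle has got into it and stands against the crossbar, so the vials behind it cannot roll down. Lift it out and stand it upright in the spill tray, flat on the floor of the free half beside the other dropper bottle, setting it down rather than dropping it and leaving the other bottle standing where it is. Then take the first vial that has rolled to the foot of the chute and lay it down gently in the roller rest, along the two rollers and centred on them; the other two vials stay in the chute and roll on down.

Things in the scene. Friction and masses are not known exactly. Their poses are not given: they have to be found in the camera images.
- chute: Aluminium gravity chute for vials on a low grey stand 74 mm wide, fixed. Origin on the bench below the middle of the crossbar; +x is uphill, z up. Its floor rises along x at 0.21 rad and is 56 mm above the bench at x = 0. Channel 66 mm wide between walls 21 mm high, from x = -40 to +160 mm. Vials roll down by themselves within about 1 s once the way is free.
- crossbar (a point): Middle of the steel bar across the chute (axes as the chute's): 8 mm thick, along y, 36 to 44 mm above the chute floor, on two posts 41 mm either side that end at the same height. Lying vials roll under it; the bottle cannot pass.
- chute_foot (a point): Centre of a vial lying at the foot of the chute against the end stop, 17 mm high (axes as the chute's; vials lie along y). Here the side walls are cut away and the floor is a tongue 44 mm wide, about 40 mm above the bench, so fingers can pass down beside both ends of the vial.
- bottle_center (a point): Jammed square amber dropper bottle with black top, 132 mm tall, about 0.2 kg: point on its axis 66 mm above its foot; z runs from foot to top. Body 47 x 47 mm, flats facing its x and y, up to 79 mm; black collar 33 mm in diameter at 98 to 114 mm. It stands square on the sloping floor against the crossbar, leaning 12 degrees downhill, flats in line with the channel; vial 1 touches it uphill.
- bottle_foot (a point): Centre of the underside of the jammed dropper bottle, axes as bottle_center.
- vial_1_center (a point): Centre of the first vial, next to the bottle. The three vials are alike: closed white plastic cylinders with a ribbed grey cap, 28 mm in diameter and 62 mm long, flat at both ends, 35 g; y is the long axis. They lie across the chute, touching one another, so grasp a vial over its two ends (62 mm) at the foot of the chute.
- vial_2_center (a point): Centre of the second vial of the queue, y along it.
- vial_3_center (a point): Centre of the third, uppermost vial of the queue, y along it.
- tray_place (a point): Shallow steel spill tray, fixed: 142 mm long (its x), 80 mm wide (y), 16 mm high, walls and floor 2.5 mm thick. The other dropper bottle takes its +x half. This point is the centre of the free half, on top of the tray's floor (2.5 mm above the bench), 34 mm from the tray's middle towards -x. About 75 x 75 mm are free there.
- other_bottle_center (a point): The other dropper bottle, of the same kind, standing loose in the +x half of the tray, about 68 mm from the free place: point on its axis 66 mm above its foot.
- rest_seat (a point): Small roller rest, fixed: two level black rollers (12 mm in diameter, 46 mm long, axes 26 mm apart and 34 mm above the bench) on a grey base 78 x 52 x 6 mm. The point is the centre of a vial lying on both rollers, 49 mm above the bench; y runs along the rollers, x across. A vial's ends stick out 8 mm past the rollers, so it can be held by them as it is laid down.
- dropper_bottle: The jammed dropper bottle; origin at the centre of its underside.
- vial_1: The first vial; origin at its centre.
Things that resemble listed ones, but are neither listed nor needed, are in the scene too. Leave any yellow look-alike of the vial_1 alone.

How it is judged:
On the way, in this order (a step that is already met when the one before it is completed fails the run):
1. the jam is cleared: the first vial has rolled down to the foot of the chute (distance between vial_1_center and chute_foot below 0.012 m), for 0.2 s.
2. the bottle stands released and upright on the floor of the free half of the spill tray (horizontal distance between bottle_foot and tray_place below 0.025 m and angle between bottle_center's own z axis and vertical below 0.08 rad and z of bottle_foot in the frame of tray_place below 0.004 m and contact force between the fingers and dropper_bottle below 0.1 N), for 0.2 s.
At the end, for the whole second after the job is handed in: Dropper bottle released, upright within 5 degrees, foot flat in the tray within 25 mm of the free place; vial 1 at rest on both rollers within 12 mm of the seat, along them within 9 degrees; vial 2 at the chute foot (12 mm), vial 3 next behind it; the other bottle upright (all of step 2 and horizontal distance between vial_1_center and rest_seat below 0.012 m and z of vial_1_center in the frame of rest_seat between -0.004 and 0.004 m and angle between the y axis of vial_1_center and the y axis of rest_seat, either way round below 0.15 rad and distance between vial_2_center and chute_foot below 0.012 m and distance between vial_3_center and chute_foot below 0.042 m and linear speed of each of dropper_bottle, vial_1 below 0.03 m/s and angle between other_bottle_center's own z axis and vertical below 0.1 rad); the robot touches nothing.
It fails at once if the other dropper bottle is shoved more than 20 mm or tipped (distance of other_bottle_center from where it was at the start of the episode above 0.02 m or angle between other_bottle_center's own z axis and vertical above 0.35 rad).
It fails at once if the dropper bottle is let go more than 20 mm above the tray floor (horizontal distance between bottle_foot and tray_place below 0.06 m and z of bottle_foot in the frame of tray_place above 0.02 m and contact force between the fingers and dropper_bottle below 0.05 N).
It fails at once if the dropper bottle is knocked over (angle between bottle_center's own z axis and vertical above 0.9 rad).
It fails at once if the first vial is let go more than 20 mm above the rollers (horizontal distance between vial_1_center and rest_seat below 0.05 m and z of vial_1_center in the frame of rest_seat above 0.02 m and contact force between the fingers and vial_1 below 0.05 N).
It fails at once if a vial falls down beside the chute or the rest (height (world z) of any of vial_1_center, vial_2_center, vial_3_center below 0.03 m).
It also fails if it takes over 54 s, if anything falls off the work surface, if the arm or the gripper's body presses on something with over 40 N, if the wrist force passes 120 N, or if a joint passes its speed limit or range.

## Working session

There is one attempt and no reset: what is moved stays moved. The work goes in short steps, Python scripts to look and compute and a tool call to move; the robot and the scene stay as the last step left them, time stands still between calls to the robot, and variables do not carry over. Pictures are saved under pics/ and viewed, and the job is handed in when it is done.

Besides the shell and the picture viewer there is one more tool, called as name(argument=value, ...) on one line, values as JSON. move_arm: Moves the arm, as the interface text tells. Its arguments: {"type":"object","properties":{"increments":{"type":"string"}},"required":["increments"]}

```bash
ls; mkdir -p pics; python3 - <<'E'
from rig import manip
import cv2,numpy as np,pickle
o=manip.get_obs()
for k,v in o.items(): print(k,np.round(v,4))
d={}
for n in("top","side"):
    p=manip.capture(n); d[n]=p
    cv2.imwrite(f"pics/{n}0.png",p["color"][:,:,::-1]); print(n,p["mtx"],p["eye"],p["rotation"],[k for k in p])
pickle.dump(d,open("p0.pkl","wb"))
E
```

```text
pics
clock 0.0
joint_pos [-1.2502  0.69   -0.1945  1.5663  0.1573  0.9025 -0.2151]
dq [-0.0006 -0.0001 -0.0012  0.0009  0.002   0.0007 -0.001 ]
joint_torque [-4.00000e-04 -5.27564e+01 -1.26690e+00 -1.53433e+01 -5.25000e-02
  6.50000e-03  2.00000e-04]
ee_pos [0.1767 0.5992 0.4039]
tool_rot [-0.4239  0.5668  0.423   0.5658]
ft_force [ 0.3649  0.2109 -1.114 ]
wrist_torque [ 0.0216 -0.0138  0.0015]
opening 0.9991
top [[402.74423869   0.         272.55399384]
 [  0.         402.74423869 202.65702487]
 [  0.           0.           1.        ]] [0.37472983 0.02935421 0.93588156] [ 0.07012402 -0.06509521 -0.69569356  0.71193799] ['color', 'depth', 'mtx', 'eye', 'rotation', 'shot']
side [[457.27263456   0.         283.41074624]
 [  0.         457.27263456 215.86066864]
 [  0.           0.           1.        ]] [0.58131678 0.85852227 0.74942356] [0.00472521 0.44111343 0.89695884 0.02935044] ['color', 'depth', 'mtx', 'eye', 'rotation', 'shot']
```

View pics/top0.png

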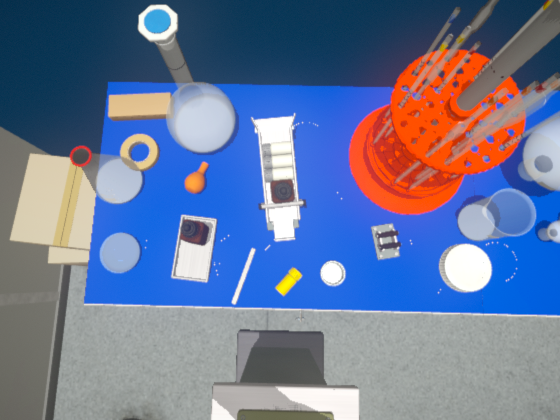

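View pics/side0.png

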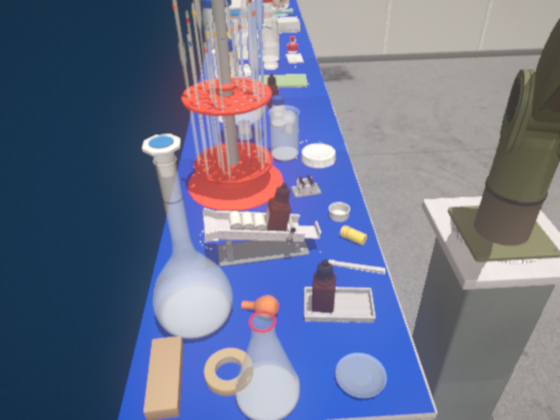

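The top view shows the jammed bottle at (283,188) against the crossbar, with vials at about (280,150–175). The chute foot is at (285,230), the tray at (193,250) with the other bottle in its far half at (193,230), and the roller rest at (386,241). The yellow look-alike at (289,282) has to be left alone.

```bash
cat > h.py <<'E'
import numpy as np,cv2,pickle
from scipy.spatial.transform import Rotation as R
def cloud(p):
    d=p["depth"];K=p["mtx"];h,w=d.shape
    u,v=np.meshgrid(np.arange(w),np.arange(h))
    c=np.stack([(u-K[0,2])/K[0,0]*d,-(v-K[1,2])/K[1,1]*d,-d],-1)
    return c@R.from_quat(p["rotation"]).as_matrix().T+p["eye"]
def proj(p,X):
    c=(np.atleast_2d(X)-p["eye"])@R.from_quat(p["rotation"]).as_matrix()
    K=p["mtx"]; return np.stack([K[0,0]*c[:,0]/-c[:,2]+K[0,2],K[1,1]*-c[:,1]/-c[:,2]+K[1,2]],1)
E
python3 - <<'E'
from rig import manip
from h import *
d={}
for n in("top","side"):
    p=manip.capture(n); d[n]=p; P=cloud(p)
    for t in["chute","crossbar","chute_foot","bottle_center","bottle_foot","vial_1_center","vial_1","tray_place","other_bottle_center","rest_seat","dropper_bottle"]:
        for r in manip.masks_of(t,p)[:4]:
            m=r["region"]&(p["depth"]>0); q=P[m]
            print(n,t,round(r["score"],2),np.round(r["xy"]),m.sum(),np.round(np.median(q,0),3) if len(q) else None, np.round(np.percentile(q,[2,98],axis=0),3).tolist() if len(q) else None)
            d[n+t]=d.get(n+t,[])+[r]
pickle.dump(d,open("p1.pkl","wb"))
for n in("top","side"):
    c=d[n]["color"][:,:,::-1]
    w=c[100:300,160:420] if n=="top" else c[140:340,170:430]
    cv2.imwrite(f"pics/{n}1.png",cv2.resize(w,None,fx=3,fy=3,interpolation=cv2.INTER_CUBIC))
E
```

```text
top chute 0.81 [280. 203.] 2450 [0.551 0.025 0.084] [[0.471, -0.022, 0.006], [0.728, 0.075, 0.111]]
top crossbar 0.66 [282. 203.] 2392 [0.552 0.026 0.084] [[0.471, -0.021, 0.008], [0.727, 0.074, 0.11]]
top crossbar 0.49 [280. 189.] 513 [0.548 0.019 0.147] [[0.533, -0.004, 0.13], [0.578, 0.041, 0.191]]
top chute_foot 0.6 [280. 201.] 2668 [0.559 0.025 0.082] [[0.47, -0.021, 0.001], [0.731, 0.078, 0.111]]
top chute_foot 0.49 [282. 190.] 488 [0.548 0.018 0.148] [[0.534, -0.004, 0.131], [0.576, 0.041, 0.191]]
top bottle_center 0.62 [281. 190.] 518 [0.548 0.019 0.147] [[0.533, -0.004, 0.129], [0.577, 0.041, 0.191]]
top bottle_foot 0.71 [282. 192.] 478 [0.548 0.021 0.149] [[0.533, -0.002, 0.131], [0.576, 0.041, 0.191]]
top bottle_foot 0.71 [281. 205.] 2379 [0.548 0.025 0.083] [[0.471, -0.021, 0.007], [0.728, 0.077, 0.111]]
top vial_1_center 0.87 [289. 278.] 348 [ 0.377 -0.003  0.025] [[0.351, -0.027, 0.004], [0.402, 0.021, 0.03]]
top vial_1_center 0.78 [277. 174.] 335 [0.601 0.027 0.095] [[0.588, -0.003, 0.086], [0.618, 0.055, 0.1]]
top vial_1 0.92 [290. 279.] 291 [ 0.373 -0.     0.026] [[0
[... 1646 characters left out ...]
 0.03  0.096] [[0.587, 0.001, 0.089], [0.616, 0.057, 0.1]]
side vial_1 0.56 [348. 232.] 274 [0.375 0.005 0.024] [[0.346, -0.02, 0.008], [0.4, 0.025, 0.031]]
side tray_place 0.84 [344. 307.] 1940 [0.424 0.22  0.005] [[0.371, 0.169, 0.001], [0.513, 0.259, 0.021]]
side other_bottle_center 0.91 [325. 288.] 1069 [0.476 0.228 0.078] [[0.454, 0.2, 0.012], [0.498, 0.235, 0.131]]
side other_bottle_center 0.22 [258. 222.] 196 [0.602 0.029 0.096] [[0.587, -0.002, 0.09], [0.616, 0.057, 0.1]]
side rest_seat 0.91 [304. 190.] 449 [ 0.47  -0.211  0.014] [[0.432, -0.292, 0.002], [0.507, -0.195, 0.042]]
side dropper_bottle 0.76 [278. 212.] 897 [0.556 0.036 0.133] [[0.532, 0.008, 0.082], [0.585, 0.044, 0.185]]
```

View pics/top1.png

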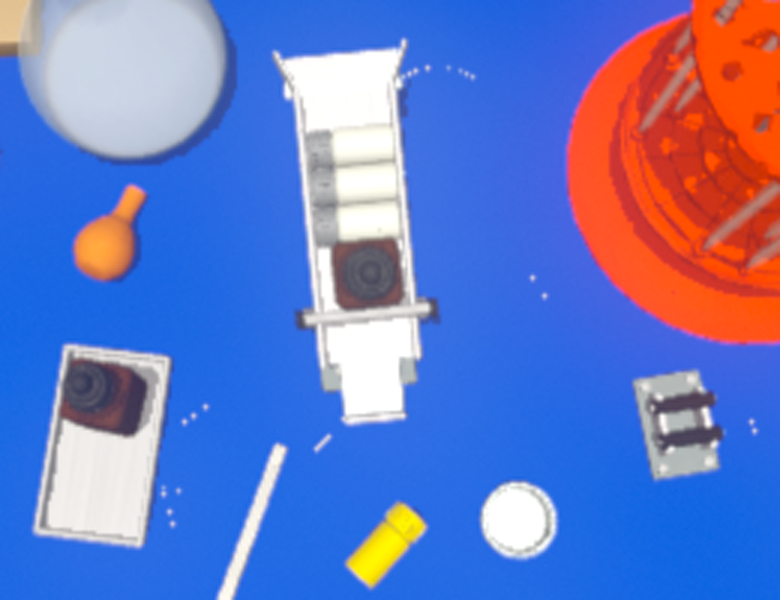

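View pics/side1.png

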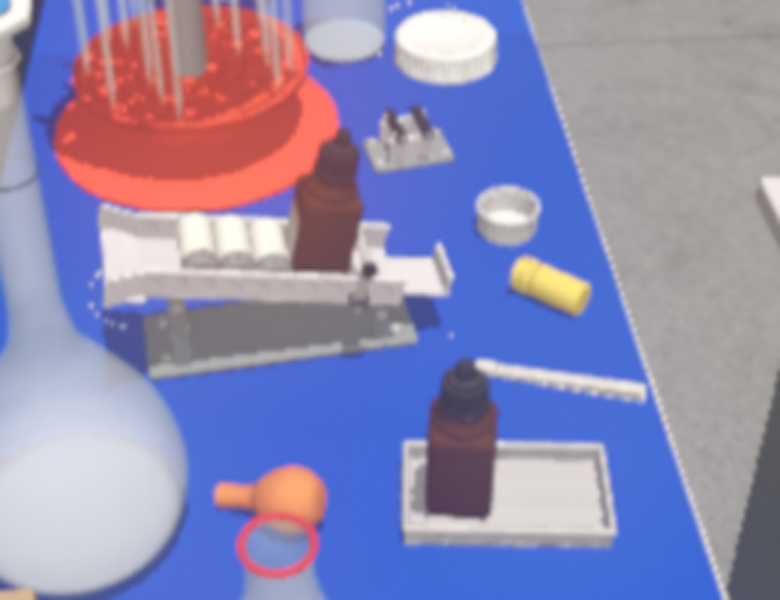

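```bash
python3 - <<'E'
from h import *
d=pickle.load(open("p1.pkl","rb"))
A=[cloud(d["top"]),cloud(d["side"])]
mt=[d[n+"chute"][0]["region"] for n in("top","side")]
def rect(pts):
    (c,s,a)=cv2.minAreaRect((pts[:,:2]*1000).astype(np.float32)); return np.round(c,1),np.round(s,1),round(a,2)
from scipy import ndimage
for k,n in enumerate(("top","side")):
    P=A[k];
    def box(x0,x1,y0,y1,z0,z1):
        return (P[...,0]>x0)&(P[...,0]<x1)&(P[...,1]>y0)&(P[...,1]<y1)&(P[...,2]>z0)&(P[...,2]<z1)
    m=box(.34,.54,.15,.28,.008,.022); print(n,"tray",m.sum(),rect(P[m]))
    m=box(.42,.52,-.32,-.19,.003,.012); print(n,"restbase",m.sum(),rect(P[m]))
    m=box(.42,.52,-.32,-.19,.025,.05); print(n,"rollers",m.sum(),rect(P[m]),np.percentile(P[m][:,2],[5,50,95]))
    m=box(.45,.75,-.04,.1,.03,.125); 
    print(n,"chute",m.sum(),rect(P[m]))
    m=box(.505,.55,-.04,.1,.085,.115); print(n,"bar",m.sum(),rect(P[m]))
    m=box(.575,.68,-.015,.07,.085,.125);print(n,"vials",m.sum(),rect(P[m]))
    m=box(.44,.51,.16,.26,.022,.14);print(n,"other",m.sum(),rect(P[m]))
    m=box(.5,.6,-.04,.08,.165,.2);print(n,"btop",m.sum(),rect(P[m]),P[m].mean(0))
    m=box(.5,.6,-.04,.08,.115,.2);print(n,"bottle",m.sum(),rect(P[m]))
    m=box(-.2,.9,-.3,.3,-.01,.01);print("bench z",np.median(P[m][:,2]))
E
```

```text
top tray 430 (array([445.1, 215. ]), array([ 82.8, 144.6]), 84.66)
top restbase 642 (array([ 469.5, -255.5]), array([128.7,  99.7]), 89.33)
top rollers 288 (array([ 471. , -222.9]), array([45.6, 48. ]), 8.93) [0.028688   0.03779574 0.04174905]
top chute 3521 (array([597.3,  25.1]), array([269.2, 100.4]), 6.57)
top bar 198 (array([539.5,  18.5]), array([ 22.6, 100.4]), 6.73)
top vials 1283 (array([627.3,  28.9]), array([112.6,  73.4]), 6.66)
top other 581 (array([477.2, 203.9]), array([58.9, 49.8]), 80.21)
top btop 204 (array([546.9,  17.8]), array([29.3, 29.2]), 1.21) [0.54615503 0.01771797 0.17760964]
top bottle 519 (array([555.8,  18.6]), array([46.8, 46.7]), 8.38)
bench z 0.000999034072677485
side tray 694 (array([441.8, 215. ]), array([ 84.9, 145.1]), 85.23)
side restbase 302 (array([ 469.8, -254.1]), array([ 99. , 128.2]), 0.31)
side rollers 149 (array([ 469.2, -223.3]), array([44.7, 51.4]), 13.51) [0.02664669 0.03752876 0.04253217]
side chute 3077 (array([594.1,  27.3]), array([270.2, 101. ]), 5.9)
side bar 137 (array([537.2,  41.5]), array([26. , 57.1]), 9.35)
side vials 1051 (array([629.8,  28.8]), array([106.4,  77.3]), 5.81)
side other 987 (array([482.3, 221. ]), array([62.9, 60.7]), 84.5)
side btop 158 (array([547.3,  20.6]), array([25.9, 32.1]), 72.15) [0.54604183 0.02346005 0.17651821]
side bottle 620 (array([555.7,  22.2]), array([51.4, 44.3]), 4.01)
bench z 0.0022675697465696643
```

The two lookalike pairs are sorted:
- **Bottle:** the jammed one in the chute is at top (283,188). The other one, standing in the tray, is at (193,230).
- **Vial:** I want the white first-in-queue one at (277,174), not the yellow one at (289,279).

The close crops confirm both choices. Next I'll refine the poses and check the obstacle heights.

```bash
python3 - <<'E'
from h import *
d=pickle.load(open("p1.pkl","rb"))
def rect(pts):
    (c,s,a)=cv2.minAreaRect((pts[:,:2]*1000).astype(np.float32)); return np.round(c,1),np.round(s,1),round(a,2)
for n in("top","side"):
    p=d[n];P=cloud(p);hsv=cv2.cvtColor(p["color"],cv2.COLOR_RGB2HSV)
    b=lambda x0,x1,y0,y1,z0,z1:(P[...,0]>x0)&(P[...,0]<x1)&(P[...,1]>y0)&(P[...,1]<y1)&(P[...,2]>z0)&(P[...,2]<z1)
    m=b(.42,.52,-.29,-.17,-.005,.05)&(hsv[...,1]<110)
    q=P[m]; print(n,"rest",m.sum(),rect(q[q[:,2]<.014]),rect(q))
    k=p["color"].max(-1)<70
    m=b(.42,.52,-.29,-.17,.03,.05)&k; q=P[m]; print("black",m.sum(),rect(q))
    # bar
    m=b(.515,.54,-.04,.09,.09,.115); q=P[m]; print("bar",np.round(q[np.argsort(q[:,1])][::6]*1000,0).astype(int).tolist())
    # wall tops / chute lateral center via slices
    for x in(.62,.66,.70):
        m=(abs(P[...,0]-x)<.012)&b(0,1,-.06,.12,.05,.13); q=P[m]; print(x,np.round(np.percentile(q[:,1],[1,99]),4),np.round(q[:,2].max(),3))
    m=b(.45,.515,-.04,.09,.035,.05); q=P[m]; print("tongue",rect(q),np.percentile(q[:,2],[5,50,95]))
    # height map, path
    for x in np.arange(.3,.8,.1):
        row=[]
        for y in np.arange(-.3,.7,.1):
            m=b(x,x+.1,y,y+.1,-.01,.9); row.append(round(float(P[m][:,2].max()),2) if m.any() else -1)
        print(round(x,1),row)
for q in ([-0.4239,0.5668,0.423,0.5658],): print(R.from_quat(q).as_matrix().round(3))
E
```

```text
top rest 806 (array([ 474.1, -239.4]), array([77.9, 85.3]), 10.24) (array([ 474.1, -239.4]), array([77.9, 85.3]), 10.24)
black 0 (array([0., 0.]), array([0., 0.]), 0.0)
bar [[536, -32, 97], [539, -29, 101], [537, -25, 100], [539, -21, 100], [540, -17, 99], [539, -12, 99], [539, -8, 100], [539, -4, 101], [540, 0, 96], [533, 4, 98], [539, 7, 99], [533, 11, 98], [539, 13, 98], [532, 17, 98], [531, 21, 93], [534, 24, 102], [530, 28, 99], [534, 30, 101], [530, 34, 97], [534, 36, 98], [532, 40, 99], [529, 45, 101], [531, 47, 100], [528, 51, 97], [528, 53, 95], [527, 57, 99], [529, 59, 98], [531, 62, 99], [533, 64, 100], [523, 66, 96]]
0.62 [-0.0074  0.0643] 0.106
0.66 [-0.0042  0.0696] 0.112
0.7 [0.0008 0.0803] 0.116
tongue (array([491.2,  14.2]), array([47. , 64.6]), 1.5) [0.04007701 0.04513008 0.04928999]
0.3 [0.01, 0.03, 0.03, 0.03, 0.02, 0.02, 0.02, 0.01, -1, -1]
0.4 [0.04, 0.04, 0.06, 0.07, 0.12, 0.14, 0.02, 0.02, -1, -1]
0.5 [0.56, 0.28, 0.14, 0.19, 0.03, 0.08, 0.2, 0.2, -1, -1]
0.6 [0.56, 0.48, 0.11, 0.11, 0.13, 0.13, 0.2, 0.2, -1, -1]
0.7 [0.47, 0.28, 0.12, 0.12, 0.41, 0.41, 0.04, 
[... 254 characters left out ...]
37, 97], [540, 39, 107], [538, 40, 102], [531, 46, 101], [527, 51, 99], [521, 60, 99], [521, 64, 91], [526, 65, 98], [531, 67, 103], [524, 67, 97]]
0.62 [-0.0071  0.0656] 0.106
0.66 [-0.0011  0.0705] 0.114
0.7 [-0.0014  0.0834] 0.116
tongue (array([487.7,  13.5]), array([52.6, 71. ]), 1.15) [0.04085106 0.04548323 0.04939772]
0.3 [0.01, 0.03, 0.03, 0.03, 0.02, 0.02, 0.02, 0.02, -1, -1]
0.4 [0.04, 0.04, 0.06, 0.07, 0.12, 0.14, 0.02, 0.02, -1, -1]
0.5 [0.51, 0.28, 0.1, 0.19, 0.02, 0.05, 0.21, 0.2, -1, -1]
0.6 [0.51, 0.48, 0.11, 0.11, 0.14, 0.14, 0.2, 0.2, -1, -1]
0.7 [0.51, 0.28, 0.12, 0.12, 0.41, 0.41, 0.03, 0.03, -1, -1]
[[-0.    -0.959  0.283]
 [-0.002  0.283  0.959]
 [-1.    -0.    -0.002]]
```

```bash
python3 - <<'E'
from h import *
d=pickle.load(open("p1.pkl","rb"))
p=d["top"];P=cloud(p)
def plane(p,uv,z):
    K=p["mtx"];uv=np.atleast_2d(uv).astype(float)
    r=np.stack([(uv[:,0]-K[0,2])/K[0,0],-(uv[:,1]-K[1,2])/K[1,1],-np.ones(len(uv))],1)@R.from_quat(p["rotation"]).as_matrix().T
    return p["eye"]+r*((z-p["eye"][2])/r[:,2])[:,None]
for n,w in(("top",(365,215,410,265)),("side",(285,170,330,200))):
    p=d[n];hsv=cv2.cvtColor(p["color"],cv2.COLOR_RGB2HSV)
    m=np.zeros(p["depth"].shape,np.uint8);x0,y0,x1,y1=w
    m[y0:y1,x0:x1]=((hsv[y0:y1,x0:x1,1]<120))
    nn,l,s,c=cv2.connectedComponentsWithStats(m); i=1+np.argmax(s[1:,4]); print(s[i])
    v,u=np.where(l==i); q=plane(p,np.stack([u,v],1),.006)
    print(n,cv2.minAreaRect((q[:,:2]*1000).astype(np.float32)))
    k=(l==i)&(p["color"].max(-1)<90); v,u=np.where(k); q=plane(p,np.stack([u,v],1),.038)
    print("rollers",len(q),cv2.minAreaRect((q[:,:2]*1000).astype(np.float32)),q.mean(0)) if len(q) else 0
    # tray
for n in("top","side"):
    P=cloud(d[n])
    for z0 in np.arange(.0,.6,.05):
        m=(P[...,1]<-.1)&(P[...,1]>-.36)&(P[...,0]>.3)&(P[...,0]<.9)&(P[...,2]>z0+.01)&(P[...,2]<z0+.06)
        q=P[m]; q=q[(q[:,0]>.515)]
        if len(q)>5: print(n,round(z0,2),"minx",np.percentile(q[:,0],1).round(3),"maxy",np.percentile(q[:,1],99).round(3))
from rig import manip
for n in("top","side"):
    p=d[n]; c=p["color"][:,:,::-1]
    w=(350,200,430,280) if n=="top" else (270,150,350,210)
    cv2.imwrite(f"pics/{n}2.png",cv2.resize(c[w[1]:w[3],w[0]:w[2]],None,fx=7,fy=7,interpolation=cv2.INTER_NEAREST))
E
```

```text
[371 223  30  37 814]
top ((471.64453125, -226.90249633789062), (78.45763397216797, 60.35979080200195), 9.9970703125)
rollers 64 ((471.2919921875, -225.4019775390625), (32.858394622802734, 35.029212951660156), 12.119471549987793) [ 0.47388168 -0.22883517  0.038     ]
[285 175  37  25 568]
side ((485.8829345703125, -241.372314453125), (109.5810775756836, 107.32988739013672), 10.21535587310791)
top 0.0 minx 0.546 maxy -0.106
top 0.05 minx 0.568 maxy -0.108
top 0.1 minx 0.577 maxy -0.102
top 0.15 minx 0.577 maxy -0.103
top 0.2 minx 0.579 maxy -0.102
top 0.25 minx 0.563 maxy -0.11
top 0.3 minx 0.577 maxy -0.13
top 0.35 minx 0.577 maxy -0.181
top 0.4 minx 0.575 maxy -0.181
top 0.45 minx 0.571 maxy -0.181
top 0.5 minx 0.571 maxy -0.249
side 0.0 minx 0.543 maxy -0.113
side 0.05 minx 0.566 maxy -0.112
side 0.1 minx 0.575 maxy -0.104
side 0.15 minx 0.575 maxy -0.104
side 0.2 minx 0.575 maxy -0.113
side 0.25 minx 0.564 maxy -0.111
side 0.3 minx 0.576 maxy -0.106
side 0.35 minx 0.577 maxy -0.107
side 0.4 minx 0.576 maxy -0.105
side 0.45 minx 0.57 maxy -0.105
side 0.5 minx 0.594 maxy -0.1
```

View pics/top2.png

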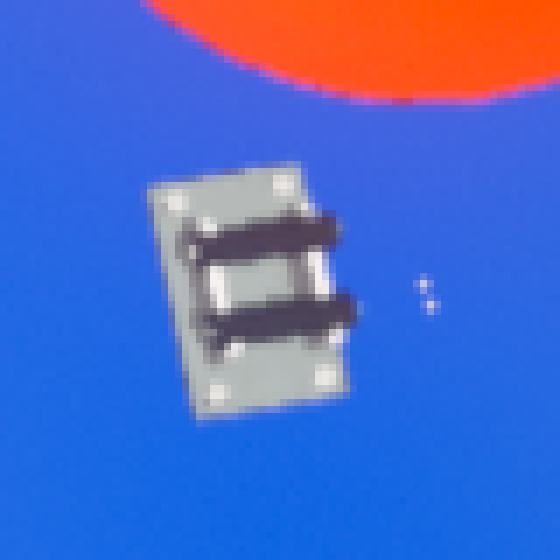

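```bash
cat >> h.py <<'E'
def plane(p,uv,z):
    K=p["mtx"];uv=np.atleast_2d(uv).astype(float)
    r=np.stack([(uv[:,0]-K[0,2])/K[0,0],-(uv[:,1]-K[1,2])/K[1,1],-np.ones(len(uv))],1)@R.from_quat(p["rotation"]).as_matrix().T
    return p["eye"]+r*((z-p["eye"][2])/r[:,2])[:,None]
E
python3 - <<'E'
from h import *
d=pickle.load(open("p1.pkl","rb"))
p=d["top"]; s=d["side"]
def show(n,q):
    q=q*1000; print(n,q[:,:2].round(0).tolist(),"mean",q.mean(0).round(1)[:2]); 
    for i in range(len(q)):
        e=q[(i+1)%len(q)]-q[i]; print("   len %.0f ang %.1f"%(np.hypot(*e[:2]),np.degrees(np.arctan2(e[1],e[0]))))
T=lambda a,sc,o:np.array(a)/sc+np.array(o)-.5
show("restbase",plane(p,T([(148,188),(300,163),(348,390),(196,418)],7,(350,200)),.006))
show("rollers",plane(p,T([(190,245),(340,230),(355,310),(210,330)],7,(350,200)),.036))
show("tray",plane(p,T([(65,345),(171,357),(141,546),(35,532)],3,(160,100)),.016))
show("tray side",plane(s,T([(402,440),(604,442),(616,544),(402,545)],3,(170,140)),.016))
show("bar",plane(p,T([(298,319),(438,309)],3,(160,100)),.1))
show("tongue",plane(p,T([(345,422),(406,417),],3,(160,100)),.055))
E
```

```text
restbase [[504.0, -191.0], [514.0, -242.0], [439.0, -255.0], [429.0, -205.0]] mean [ 471.3 -223. ]
   len 52 ang -79.3
   len 76 ang -170.0
   len 51 ang 101.6
   len 77 ang 10.5
rollers [[482.0, -197.0], [488.0, -245.0], [462.0, -249.0], [455.0, -202.0]] mean [ 471.6 -223.2]
   len 48 ang -83.0
   len 26 ang -171.4
   len 47 ang 99.1
   len 28 ang 11.8
tray [[520.0, 249.0], [513.0, 167.0], [370.0, 182.0], [378.0, 262.0]] mean [445.2 214.9]
   len 83 ang -95.2
   len 144 ang 173.9
   len 81 ang 84.0
   len 143 ang -5.2
tray side [[511.0, 163.0], [365.0, 176.0], [376.0, 269.0], [519.0, 260.0]] mean [442.6 217.1]
   len 146 ang 175.0
   len 93 ang 83.0
   len 144 ang -3.7
   len 97 ang -95.2
bar [[529.0, 66.0], [539.0, -32.0]] mean [533.9  16.8]
   len 99 ang -84.5
   len 99 ang 95.5
tongue [[462.0, 31.0], [467.0, -13.0]] mean [464.3   9.2]
   len 45 ang -84.0
   len 45 ang 96.0
```

move_arm(increments="0 0 0 -0.3 -1.5 -1.5 8.8; 0 0 0 -0.3 -3 -3 8.8; 0 0 0 -0.3 -3 -3 8.8; 0 0 0 -0.3 -3 -3 8.8; 0 0 0 -0.3 -3 -3 8.8; 0 0 0 -0.3 -3 -3 8.8; 0 0 0 -0.3 -3 -3 8.8; 0 0 0 -0.3 -3 -3 8.8; 0 0 0 -0.3 -3 -3 8.8; 0 0 0 0 -3 -3 8.8")

```text
clock: 2.3
ee_pos: [0.3703, 0.2441, 0.4323]
tool_rot: [-0.423, 0.566, 0.423, 0.567]
ft_force: [0.4, 0.2, 0.2]
opening: 0.995
```

```bash
cat >> h.py <<'E'
def Rt(yaw,tilt=0):
    # tool z along yawed y axis; x down tilted so that fingers point +x(yawed) by tilt
    x=np.array([np.sin(tilt),0,-np.cos(tilt)]);z=np.array([0,1.,0]);y=np.cross(z,x)
    return R.from_euler('z',yaw)*R.from_matrix(np.stack([x,y,z],1))
def plan(pos,Rg,o=None):
    from rig import manip
    o=o or manip.get_obs(); Rc=R.from_quat(o["tool_rot"]); 
    print("clock",round(o["clock"],2),"now",np.round(o["ee_pos"],4),"grasp pt",np.round(o["ee_pos"]+Rc.apply([.147,0,0]),4),"open",round(o["opening"],3),"f",np.round(o["ft_force"],1))
    dp=np.array(pos)-o["ee_pos"]
    print("turn (tool deg)",np.degrees((Rc.inv()*Rg).as_rotvec()).round(2))
    print("shift cm: before turn",(Rc.inv().apply(dp)*100).round(2)," after turn",(Rg.inv().apply(dp)*100).round(2))
E
python3 - <<'E'
from h import *
g=Rt(np.radians(5.9),.21); c=np.array([.548,.0188,.166])
tcp=c-g.apply([.147,0,0]); print(tcp)
plan(tcp-g.apply([.1,0,0]),g)
E
```

```text
[0.51751872 0.01565007 0.30977054]
clock 2.3 now [0.3703 0.2441 0.4323] grasp pt [0.3705 0.2442 0.2853] open 0.995 f [0.4 0.2 0.2]
turn (tool deg) [-22.24  -2.28 -11.81]
shift cm: before turn [  2.47 -18.65 -18.54]  after turn [  4.55  -9.47 -24.24]
```

move_arm(increments="0 0 0 0 -3.1 -3.1 8.8; 0 0 0 0 -3.1 -3.1 8.8; 0 0 0 0 -3.1 -3.1 8.8; 0 0 0 0 -3.1 -3.1 8.8; 0 0 0 0 -3.1 -3.1 8.8; -4.45 -0.46 -2.36 0 -3.1 -3.1 8.8; -4.45 -0.46 -2.36 0 0 0 8.8; -4.45 -0.46 -2.36 0 0 0 8.8; -4.45 -0.46 -2.36 0 0 0 8.8; -4.45 -0.46 -2.36 0 0 0 8.8")

```text
clock: 3.3
ee_pos: [0.4954, 0.0144, 0.4319]
tool_rot: [0.573, -0.415, -0.473, -0.525]
ft_force: [0.4, -0.3, -0.6]
opening: 0.998
```

```bash
python3 - <<'E'
from h import *
from rig import manip
p=manip.capture("side"); cv2.imwrite("pics/s3.png",cv2.resize(p["color"][90:330,150:470,::-1],None,fx=2.4,fy=2.4,interpolation=cv2.INTER_CUBIC))
q=manip.capture("top"); cv2.imwrite("pics/t3.png",q["color"][:,:,::-1])
g=Rt(np.radians(5.9),.21); c=np.array([.548,.0188,.166])
tcp=c-g.apply([.147,0,0]); plan(tcp-g.apply([.1,0,0]),g)
E
```

```text
clock 3.4 now [0.495  0.0142 0.4318] grasp pt [0.5252 0.0173 0.288 ] open 1.002 f [-0.4 -0.1  0.4]
turn (tool deg) [ 0.01 -0.03 -0.08]
shift cm: before turn [ 2.41  0.33 -0.09]  after turn [ 2.4   0.33 -0.09]
```

View pics/s3.png

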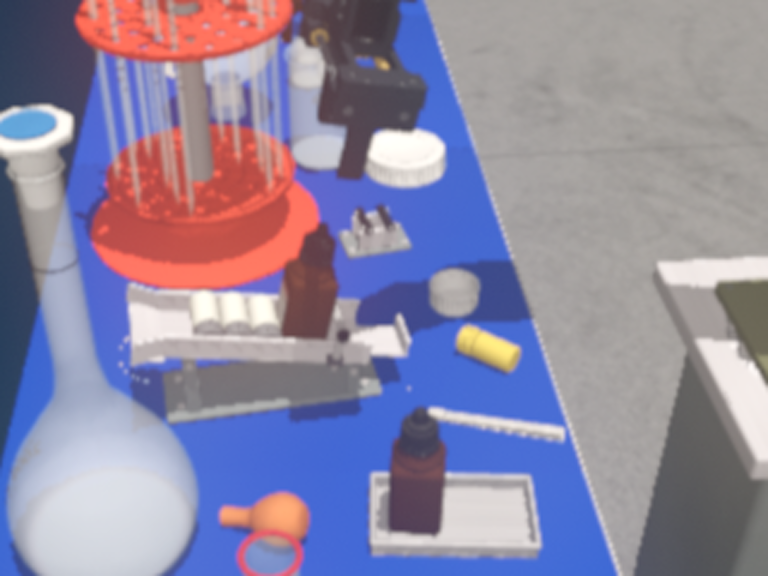

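View pics/t3.png

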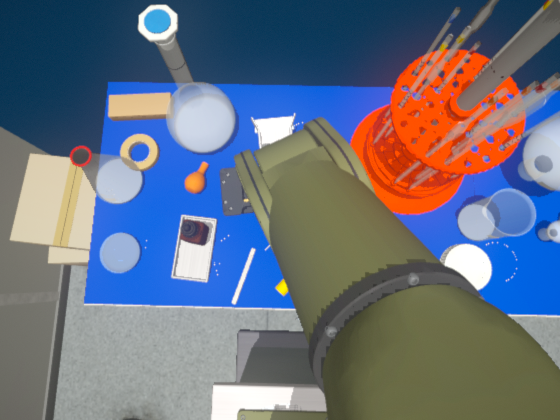

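move_arm(increments="0 0 0 1 0.33 -0.1 8.8; 0 0 0 2 0 0 8.8; 0 0 0 2 0 0 8.8; 0 0 0 1.5 0 0 8.8; 0 0 0 1 0 0 8.8; 0 0 0 0 0 0 8.8")

```text
clock: 4.0
ee_pos: [0.5077, 0.0149, 0.3567]
tool_rot: [0.571, -0.417, -0.473, -0.525]
ft_force: [0.5, -0.3, -0.5]
opening: 1.001
```

```bash
python3 - <<'E'
from h import *
from rig import manip
p=manip.capture("side"); c=p["color"].copy()
g=Rt(np.radians(5.9),.21); cc=np.array([.548,.0188,.166])
o=manip.get_obs(); Rc=R.from_quat(o["tool_rot"])
for k,col in((.147,(0,255,0)),(.166,(255,255,0)),(.197,(255,0,255))):
    u=proj(p,o["ee_pos"]+Rc.apply([k,0,0]))[0]; c[int(round(u[1])),int(round(u[0]))]=col
u=proj(p,cc)[0]; c[int(round(u[1])),int(round(u[0]))]=(0,255,255)
cv2.imwrite("pics/s4.png",cv2.resize(c[130:270,200:370,::-1],None,fx=4.2,fy=4.2,interpolation=cv2.INTER_NEAREST))
tcp=cc-g.apply([.147,0,0]); plan(tcp,g)
E
```

```text
clock 4.05 now [0.5077 0.0149 0.3574] grasp pt [0.5379 0.0179 0.2136] open 1.0 f [ 0.4 -0.1  0.4]
turn (tool deg) [-0.03 -0.04 -0.15]
shift cm: before turn [ 4.86  0.02 -0.02]  after turn [ 4.86  0.03 -0.02]
```

View pics/s4.png

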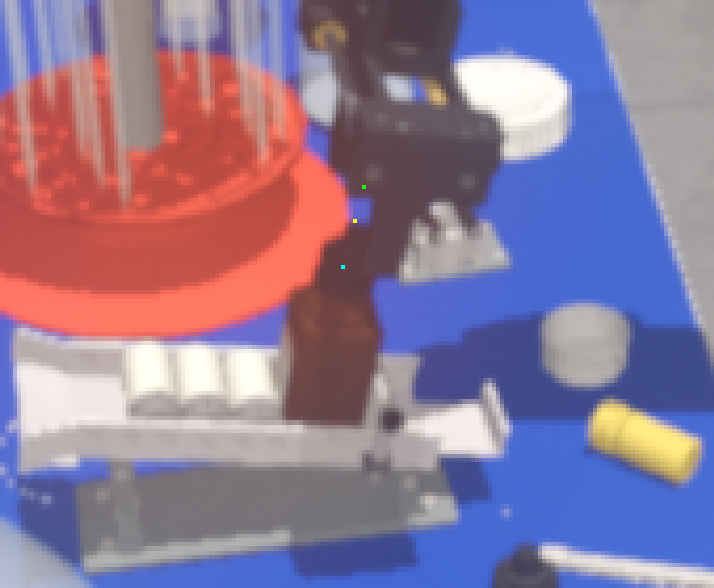

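The collar sits at crop (343,266), and my target marker is on it, in line with the tool axis. I'll go down and grip.

move_arm(increments="0 0 0 1.5 0 0 8.8; 0 0 0 1.5 0 0 8.8; 0 0 0 1 0 0 8.8; 0 0 0 0.8 0 0 8.8; 0 0 0 0 0 0 5; 0 0 0 0 0 0 3; 0 0 0 0 0 0 2; 0 0 0 0 0 0 2; 0 0 0 0 0 0 2; 0 0 0 0 0 0 2")

```text
clock: 5.05
ee_pos: [0.5176, 0.0157, 0.3109]
tool_rot: [0.572, -0.416, -0.473, -0.526]
ft_force: [0.4, 0.0, -0.8]
opening: 0.479
```

```bash
python3 - <<'E'
from h import *
from rig import manip
p=manip.capture("side"); c=p["color"].copy()
cv2.imwrite("pics/s5.png",cv2.resize(c[130:270,200:370,::-1],None,fx=4.2,fy=4.2,interpolation=cv2.INTER_CUBIC))
g=Rt(np.radians(5.9),.21); cc=np.array([.548,.0188,.166])
tcp=cc-g.apply([.147,0,0]); plan(tcp,g)
E
```

```text
clock 5.1 now [0.5176 0.0157 0.3108] grasp pt [0.5479 0.0188 0.167 ] open 0.436 f [ 0.8 -0.4 -0.4]
turn (tool deg) [-0.   -0.03 -0.07]
shift cm: before turn [ 0.1   0.03 -0.  ]  after turn [ 0.1   0.03 -0.  ]
```

View pics/s5.png

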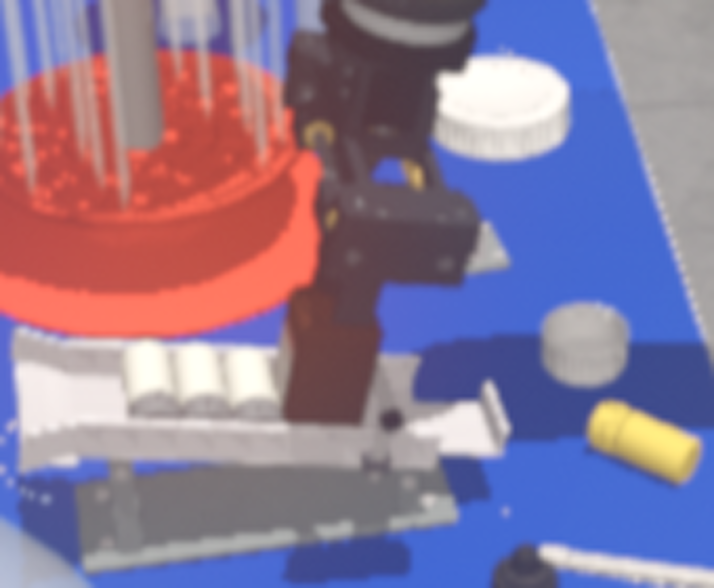

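Still closing (38 mm, collar 33 mm). I'll wait for the fingers to stop.

move_arm(increments="0 0 0 0 0 0 2; 0 0 0 0 0 0 2; 0 0 0 0 0 0 2; 0 0 0 0 0 0 2; 0 0 0 0 0 0 2")

```text
clock: 5.6
ee_pos: [0.5175, 0.0156, 0.3107]
tool_rot: [0.572, -0.417, -0.473, -0.526]
ft_force: [-1.9, -0.9, 2.3]
opening: 0.372
```

move_arm(increments="0 0 0 -0.5 0 0 2; 0 0 0 -1 0 0 2; 0 0 0 -1 0 0 2; 0 0 0 -1 0 0 2; 0 0 0 -1.5 0 0 2; 0 0 0 -2 0 0 2; 0 0 0 -2 0 0 2; 0 0 0 -1 0 0 2")

```text
clock: 6.4
ee_pos: [0.4966, 0.0136, 0.4106]
tool_rot: [0.572, -0.416, -0.472, -0.526]
ft_force: [-0.2, 1.1, -2.4]
opening: 0.371
```

```bash
python3 - <<'E'
from h import *
from rig import manip
p=manip.capture("side"); c=p["color"].copy()
cv2.imwrite("pics/s6.png",cv2.resize(c[90:330,150:470,::-1],None,fx=2.4,fy=2.4,interpolation=cv2.INTER_CUBIC))
print(manip.get_obs()["opening"],manip.get_obs()["ft_force"])
E
```

```text
0.372179341999379 [ 0.12954218 -0.80538448 -0.40540722]
```

View pics/s6.png

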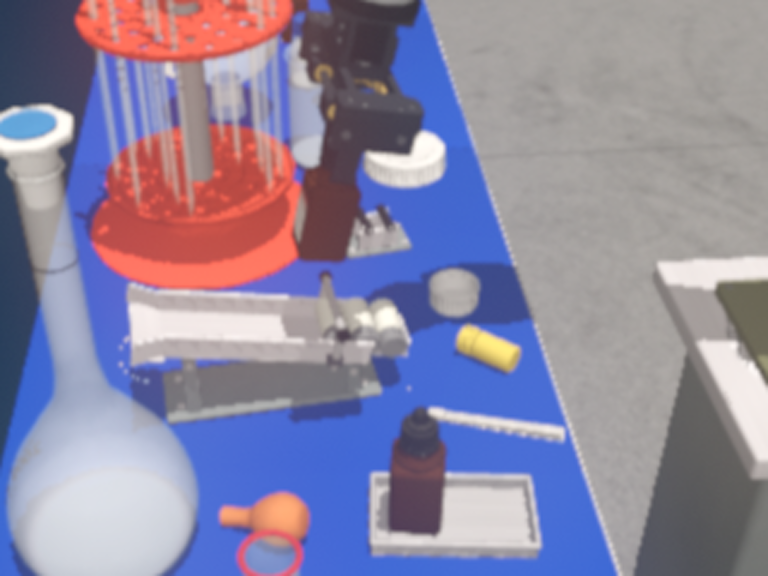

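The bottle hangs in the gripper at (330,220). The vials have rolled down to the foot around (375–395,325), with one still under the bar. Next I'll turn it upright and carry it over.

```bash
python3 - <<'E'
from h import *
plan([.4106,.2186,.41],Rt(np.radians(-5.3),0))
E
```

```text
clock 6.45 now [0.4968 0.0136 0.4113] grasp pt [0.5276 0.0167 0.2676] open 0.372 f [ 0.1 -0.8 -0.4]
turn (tool deg) [11.14  1.15 12.13]
shift cm: before turn [-1.25  6.35 21.28]  after turn [ 0.13 10.47 19.62]
```

move_arm(increments="2.23 0.23 2.43 0 0 0 2; 2.23 0.23 2.43 0 0 0 2; 2.23 0.23 2.43 0 0 0 2; 2.23 0.23 2.43 0 0 0 2; 2.23 0.23 2.43 0 0 0 2; 0 0 0 -0.3 1.4 2.6 2; 0 0 0 -0.3 1.4 2.6 2; 0 0 0 0 1.4 2.6 2; 0 0 0 0 1.4 2.6 2; 0 0 0 0 1.4 2.6 2")

```text
clock: 7.45
ee_pos: [0.4387, 0.1505, 0.4144]
tool_rot: [-0.475, 0.524, 0.477, 0.521]
ft_force: [1.0, 0.8, -1.8]
opening: 0.371
```

move_arm(increments="0 0 0 0 1.4 2.6 2; 0 0 0 0 1.4 2.6 2; 0 0 0 0 0.7 1.4 2; 0 0 0 0 0 0 2; 0 0 0 0 0 0 2")

```text
clock: 7.95
ee_pos: [0.4106, 0.2179, 0.4145]
tool_rot: [-0.476, 0.524, 0.477, 0.521]
ft_force: [-1.3, -0.3, -1.8]
opening: 0.373
```

```bash
python3 - <<'E'
from h import *
from rig import manip
plan([.4106,.2186,.2565],Rt(np.radians(-5.3),0))
for n in("side","top"):
    p=manip.capture(n); cv2.imwrite(f"pics/{n}7.png",p["color"][:,:,::-1])
    P=cloud(p)
    m=(abs(P[...,0]-.41)<.05)&(abs(P[...,1]-.22)<.05)&(P[...,2]>.13)&(P[...,2]<.235)
    q=P[m]; print(n,m.sum(),np.percentile(q,[1,50,99],axis=0).round(4).tolist() if m.any() else 0)
E
```

```text
clock 7.95 now [0.4106 0.2179 0.4145] grasp pt [0.41   0.2177 0.2675] open 0.373 f [-1.3 -0.3 -1.8]
turn (tool deg) [ 0.01 -0.1  -0.25]
shift cm: before turn [15.8  -0.06  0.1 ]  after turn [1.58e+01 1.00e-02 7.00e-02]
side 838 [[0.3866, 0.2, 0.1637], [0.4131, 0.2393, 0.2016], [0.432, 0.2425, 0.2346]]
top 103 [[0.395, 0.1928, 0.176], [0.4125, 0.1938, 0.1976], [0.4311, 0.1954, 0.2166]]
```

View pics/side7.png

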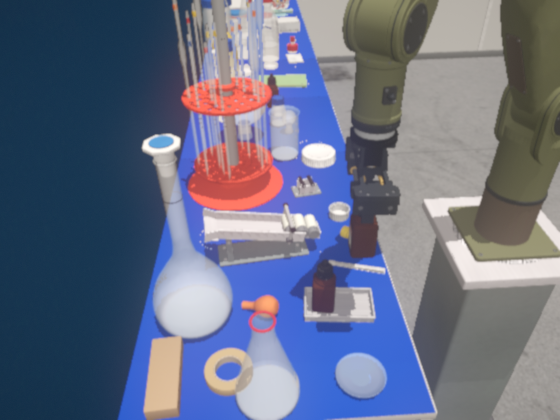

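View pics/top7.png

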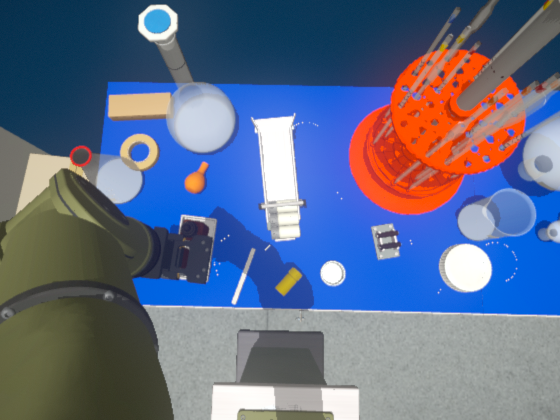

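The bottle hangs upright over the free half. Its faces put the axis at about (0.410, 0.2175) against a target of (0.4106, 0.2186). Lowering now.

move_arm(increments="0 0 0 1.5 0 0.1 2; 0 0 0 3 0 0 2; 0 0 0 3 0 0 2; 0 0 0 3 0 0 2; 0 0 0 2 0 0 2; 0 0 0 1.5 0 0 2; 0 0 0 0.7 0 0 2; 0 0 0 0 0 0 2; 0 0 0 0 0 0 2")

```text
clock: 8.95
ee_pos: [0.4104, 0.2191, 0.2683]
tool_rot: [-0.475, 0.524, 0.477, 0.522]
ft_force: [0.2, 1.1, -1.7]
opening: 0.371
```

```bash
python3 - <<'E'
from h import *
from rig import manip
plan([.4106,.2186,.2565],Rt(np.radians(-5.3),0))
p=manip.capture("side"); cv2.imwrite(f"pics/s8.png",cv2.resize(p["color"][200:340,270:410,::-1],None,fx=4,fy=4,interpolation=cv2.INTER_CUBIC))
P=cloud(p)
m=(abs(P[...,0]-.405)<.03)&(abs(P[...,1]-.242)<.006)&(P[...,2]>.004)&(P[...,2]<.1)
q=P[m]; print(m.sum(),np.percentile(q,[0,1,5,50,99],axis=0).round(4).tolist())
E
```

```text
clock 8.95 now [0.4104 0.2191 0.2683] grasp pt [0.4099 0.2192 0.1213] open 0.371 f [ 0.2  1.1 -1.7]
turn (tool deg) [-0.04 -0.01 -0.19]
shift cm: before turn [ 1.18 -0.03 -0.05]  after turn [ 1.18 -0.02 -0.05]
634 [[0.3751, 0.2361, 0.004], [0.3762, 0.2364, 0.0045], [0.3874, 0.2375, 0.0082], [0.4085, 0.2409, 0.0588], [0.4309, 0.2441, 0.0957]]
```

View pics/s8.png

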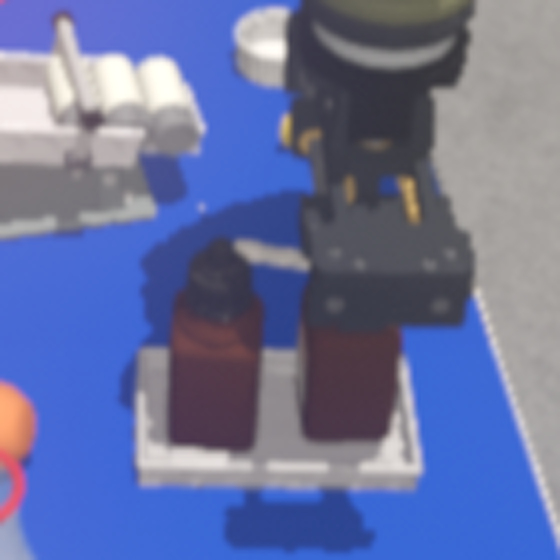

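Bottle is upright, hovering roughly 1 cm above the tray floor inside the walls (foot at crop (345,437)). I'll lower it slowly and watch the force.

move_arm(increments="0 0 0 0.3 0 0 2; 0 0 0 0.2 0 0 2; 0 0 0 0.2 0 0 2; 0 0 0 0.15 0 0 2; 0 0 0 0 0 0 2")

```text
clock: 9.5
ee_pos: [0.4099, 0.2195, 0.2592]
tool_rot: [-0.475, 0.524, 0.477, 0.521]
ft_force: [1.0, 0.7, -1.5]
opening: 0.375
```

move_arm(increments="0 0 0 0.15 0 0 2; 0 0 0 0 0 0 2")

```text
clock: 9.7
ee_pos: [0.4099, 0.2195, 0.2577]
tool_rot: [-0.475, 0.524, 0.477, 0.521]
ft_force: [0.3, -0.0, -1.1]
opening: 0.37
```

move_arm(increments="0 0 0 0.15 0 0 2; 0 0 0 0 0 0 2")

```text
clock: 9.9
ee_pos: [0.4098, 0.2193, 0.2568]
tool_rot: [-0.476, 0.524, 0.477, 0.521]
ft_force: [-1.6, -0.3, 5.0]
opening: 0.372
```

Contact registered (+5 N). Releasing.

move_arm(increments="0 0 0 0 0 0 3.6; 0 0 0 0 0 0 4; 0 0 0 0 0 0 5; 0 0 0 0 0 0 6; 0 0 0 0 0 0 7; 0 0 0 0 0 0 7; 0 0 0 0 0 0 7")

```text
clock: 10.6
ee_pos: [0.4099, 0.2195, 0.2563]
tool_rot: [-0.475, 0.524, 0.477, 0.521]
ft_force: [1.0, -0.4, 0.4]
opening: 0.794
```

```bash
python3 - <<'E'
from h import *
from rig import manip
p=manip.capture("side"); cv2.imwrite(f"pics/s9.png",cv2.resize(p["color"][200:340,270:410,::-1],None,fx=4,fy=4,interpolation=cv2.INTER_CUBIC))
print(manip.get_obs()["opening"])
E
```

```text
0.7955406520068291
```

View pics/s9.png

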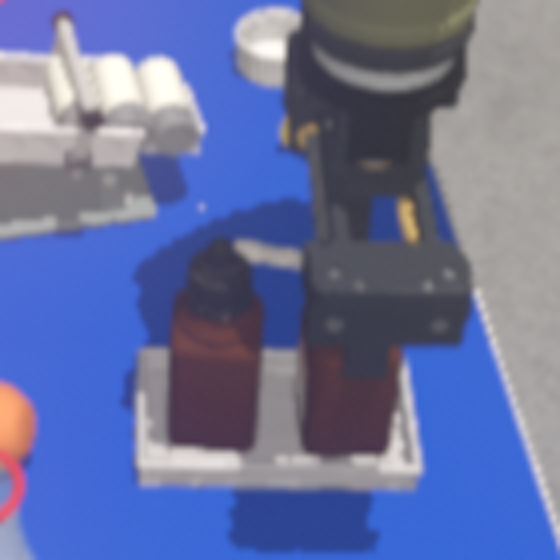

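The bottle stands upright in the free half. I'll retreat upwards and locate vial 1.

move_arm(increments="0 0 0 -1 0 0 7; 0 0 0 -2 0 0 7; 0 0 0 -3 0 0 7; 0 0 0 -3 0 0 8.8; 0 0 0 -3 0 0 8.8; 0 0 0 -3 0 0 8.8")

```text
clock: 11.25
ee_pos: [0.4102, 0.2192, 0.4083]
tool_rot: [-0.475, 0.524, 0.477, 0.521]
ft_force: [0.4, -0.4, -0.5]
opening: 0.995
```

```bash
python3 - <<'E'
from h import *
from rig import manip
d={}
for n in("side","top"):
    p=manip.capture(n); d[n]=p; P=cloud(p)
    for r in manip.masks_of("vial_1",p):
        m=r["region"]&(p["depth"]>0);q=P[m]
        if r["score"]>.25: print(n,round(r["score"],2),np.round(r["xy"]),m.sum(),np.median(q,0).round(4),cv2.minAreaRect((q[:,:2]*1000).astype(np.float32)), np.percentile(q[:,2],95).round(4))
    if n=="top": cv2.imwrite("pics/t10.png",cv2.resize(p["color"][185:260,240:330,::-1],None,fx=8,fy=8,interpolation=cv2.INTER_CUBIC))
    else: cv2.imwrite("pics/s10.png",cv2.resize(p["color"][200:320,270:410,::-1],None,fx=5,fy=5,interpolation=cv2.INTER_CUBIC))
pickle.dump(d,open("p10.pkl","wb"))
E
```

```text
side 0.86 [351. 234.] 285 [0.3747 0.0047 0.0232] ((380.0227355957031, 114.54158782958984), (324.85687255859375, 63.55451965332031), 86.12731170654297) 0.0303
side 0.79 [310. 228.] 273 [0.4793 0.0225 0.0682] ((476.4801025390625, -27.80095672607422), (143.86093139648438, 34.04547882080078), 87.37033081054688) 0.0729
top 0.53 [284. 229.] 373 [0.4801 0.0091 0.0684] ((482.5074462890625, 6.224323272705078), (29.72313117980957, 68.78084564208984), 7.071756839752197) 0.0721
```

View pics/t10.png

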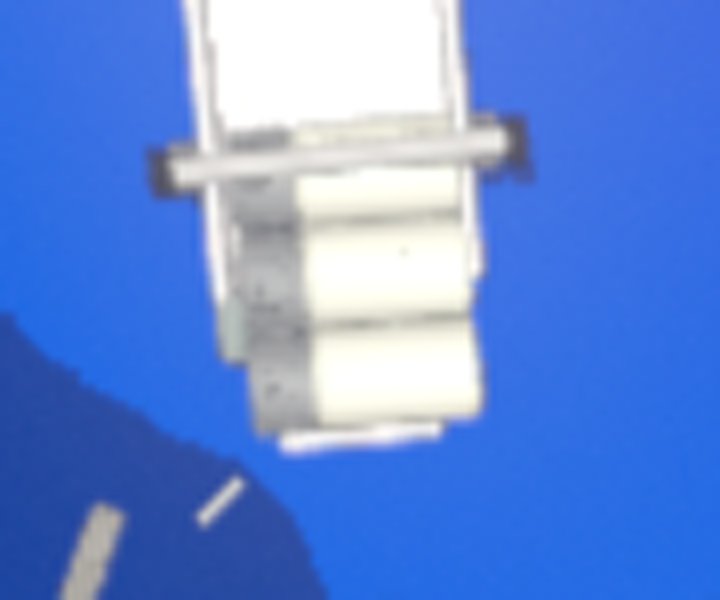

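View pics/s10.png

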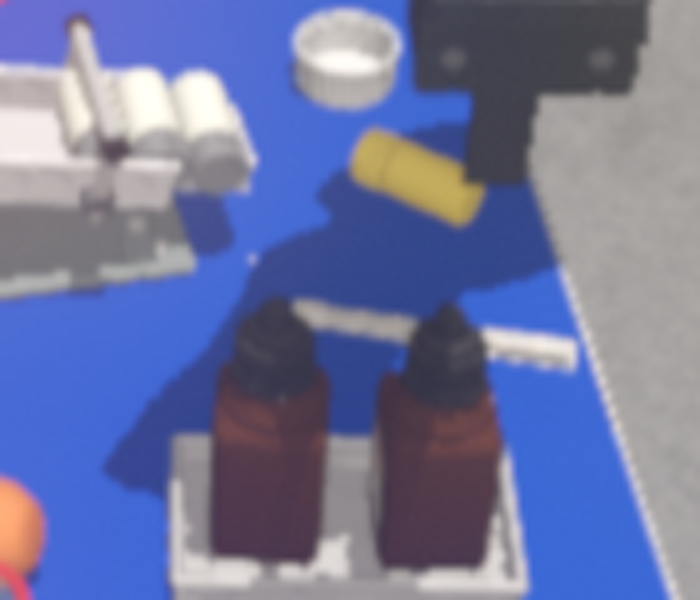

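```bash
python3 - <<'E'
from h import *
d=pickle.load(open("p10.pkl","rb"));p=d["top"]
T=lambda a,sc,o:np.array(a)/sc+np.array(o)-.5
q=plane(p,T([(250,332),(475,316),(482,414),(262,434)],8,(240,185)),.0575)[:,:2]*1000
print(q.round(1).tolist(),q.mean(0)); 
for i,j in((1,0),(2,3)): e=q[j]-q[i]; print(np.hypot(*e),np.degrees(np.arctan2(-e[0],e[1])))
s=d["side"]
for pp in (p,s):
    P=cloud(pp);m=(abs(P[...,0]-.48)<.012)&(abs(P[...,1]-.012)<.02)&(P[...,2]>.05);print(np.percentile(P[m][:,2],[50,90,98]))
    # ridge: fit circle-ish: weighted top
    k=P[m]; t=k[k[:,2]>np.percentile(k[:,2],80)]; print(t.mean(0))
plan([.479,.0115,.0575+.147+.003+.1],Rt(np.radians(5.9)))
E
```

```text
[[492.6, 40.4], [498.5, -21.3], [471.5, -23.5], [464.7, 36.4]] [481.84216174   7.98986389]
61.98263615222518 5.409083665442748
60.34917029333795 6.521570746383278
[0.06879756 0.07126284 0.07269726]
[0.48117256 0.01025518 0.07164387]
[0.06998739 0.07236277 0.07374313]
[0.4784057  0.01008202 0.0727364 ]
clock 11.45 now [0.4104 0.2192 0.4071] grasp pt [0.41   0.2193 0.2601] open 0.999 f [-0.3 -0.3 -1.4]
turn (tool deg) [-11.21   0.03  -0.15]
shift cm: before turn [  9.94  -8.78 -20.05]  after turn [  9.96  -4.69 -21.37]
```

move_arm(increments="0 0 0 0 -0.9 -2 8.8; 0 0 0 0 -1.4 -3 8.8; 0 0 0 0 -1.4 -3 8.8; 0 0 0 0 -1.4 -3 8.8; 0 0 0 0 -1.4 -3 8.8; 0 0 0 0 -1.4 -3 8.8; -3.73 0 0 0 -0.9 -3 8.8; -3.73 0 0 0 0 0 8.8; -3.75 0 0 0 0 0 8.8; 0 0 0 0 0 0 8.8")

```text
clock: 12.45
ee_pos: [0.4793, 0.0118, 0.4049]
tool_rot: [-0.523, 0.475, 0.527, 0.472]
ft_force: [0.8, -0.3, -0.8]
opening: 0.998
```

```bash
python3 - <<'E'
from h import *
plan([.4803,.010,.0575+.147+.003],Rt(np.radians(5.9)))
E
```

```text
clock 12.45 now [0.4793 0.0118 0.4049] grasp pt [0.4782 0.0117 0.2579] open 0.998 f [ 0.8 -0.3 -0.8]
turn (tool deg) [ 0.    0.03 -0.41]
shift cm: before turn [19.73 -0.23 -0.2 ]  after turn [19.74 -0.09 -0.19]
```

Down to about 3 cm short first, then check.

move_arm(increments="0 0 -0.41 2 -0.1 -0.2 8.8; 0 0 0 3 0 0 8.8; 0 0 0 3 0 0 8.8; 0 0 0 3 0 0 8.8; 0 0 0 2.5 0 0 8.8; 0 0 0 2 0 0 8.8; 0 0 0 1 0 0 8.8; 0 0 0 0 0 0 8.8; 0 0 0 0 0 0 8.8")

```text
clock: 13.35
ee_pos: [0.4813, 0.0106, 0.2414]
tool_rot: [0.526, -0.473, -0.524, -0.474]
ft_force: [-1.2, -0.6, -0.5]
opening: 0.998
```

```bash
python3 - <<'E'
from h import *
from rig import manip
plan([.4803,.010,.0575+.147+.003],Rt(np.radians(5.9)))
p=manip.capture("side");cv2.imwrite("pics/s11.png",cv2.resize(p["color"][170:280,230:370,::-1],None,fx=5,fy=5,interpolation=cv2.INTER_CUBIC))
E
```

```text
clock 13.35 now [0.4813 0.0106 0.2414] grasp pt [0.4818 0.0107 0.0944] open 0.998 f [-1.2 -0.6 -0.5]
turn (tool deg) [0.01 0.01 0.18]
shift cm: before turn [ 3.39  0.12 -0.05]  after turn [ 3.39  0.11 -0.05]
```

View pics/s11.png

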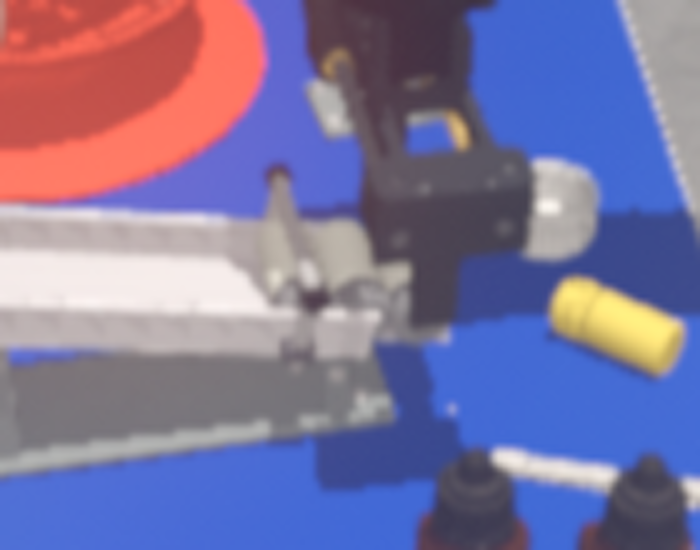

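move_arm(increments="0 0 0.18 0.8 0.1 -0.05 8.8; 0 0 0 1 0 0 8.8; 0 0 0 1 0 0 8.8; 0 0 0 0.6 0 0 8.8; 0 0 0 0 0 0 8.8; 0 0 0 0 0 0 7.5")

```text
clock: 14.0
ee_pos: [0.4803, 0.0099, 0.2068]
tool_rot: [-0.525, 0.474, 0.525, 0.473]
ft_force: [-0.8, -0.7, 0.2]
opening: 0.935
```

```bash
python3 - <<'E'
from h import *
from rig import manip
plan([.4803,.010,.0575+.147+.003],Rt(np.radians(5.9)))
for n,w in(("side",(230,170,370,280)),("top",(200,150,360,290))):
    p=manip.capture(n);cv2.imwrite(f"pics/{n}12.png",cv2.resize(p["color"][w[1]:w[3],w[0]:w[2],::-1],None,fx=4,fy=4,interpolation=cv2.INTER_CUBIC))
E
```

```text
clock 14.0 now [0.4803 0.0099 0.2068] grasp pt [0.4802 0.0099 0.0598] open 0.935 f [-0.8 -0.7  0.2]
turn (tool deg) [ 0.03  0.01 -0.04]
shift cm: before turn [-0.07 -0.    0.01]  after turn [-0.07 -0.    0.01]
```

View pics/side12.png

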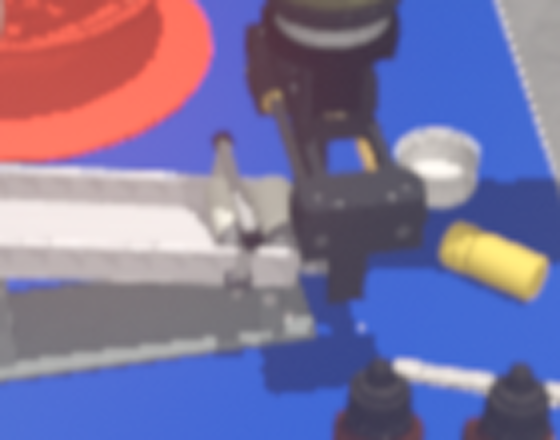

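The fingers straddle the vial, with the near one at crop (348,270) clear of the stand and walls. Closing.

move_arm(increments="0 0 0 0 0 0 6.8; 0 0 0 0 0 0 6.2; 0 0 0 0 0 0 5; 0 0 0 0 0 0 5; 0 0 0 0 0 0 5; 0 0 0 0 0 0 5")

```text
clock: 14.7
ee_pos: [0.4804, 0.0098, 0.2073]
tool_rot: [0.525, -0.473, -0.525, -0.474]
ft_force: [0.1, 0.4, 4.1]
opening: 0.698
```

move_arm(increments="0 0 0 0 0 0 5; 0 0 0 -0.5 0 0 5; 0 0 0 -1 0 0 5; 0 0 0 -1.5 0 0 5; 0 0 0 -2 0 0 5; 0 0 0 -3 0 0 5; 0 0 0 -3 0 0 5; 0 0 0 -2 0 0 5; 0 0 0 0 0 0 5")

```text
clock: 15.6
ee_pos: [0.4809, 0.0098, 0.3399]
tool_rot: [0.526, -0.472, -0.524, -0.475]
ft_force: [-0.6, -0.8, -0.4]
opening: 0.699
```

```bash
python3 - <<'E'
from h import *
from rig import manip
plan([.4714,-.223,.049+.147+.003+.01],Rt(np.radians(10.2)))
p=manip.capture("side");cv2.imwrite("pics/s13.png",cv2.resize(p["color"][140:280,230:390,::-1],None,fx=4.5,fy=4.5,interpolation=cv2.INTER_CUBIC))
E
```

```text
clock 15.6 now [0.4809 0.0098 0.3399] grasp pt [0.4816 0.0099 0.1929] open 0.699 f [-0.6 -0.8 -0.4]
turn (tool deg) [-4.31  0.01  0.3 ]
shift cm: before turn [ 13.06   3.4  -23.06]  after turn [ 13.09   5.05 -22.74]
```

View pics/s13.png

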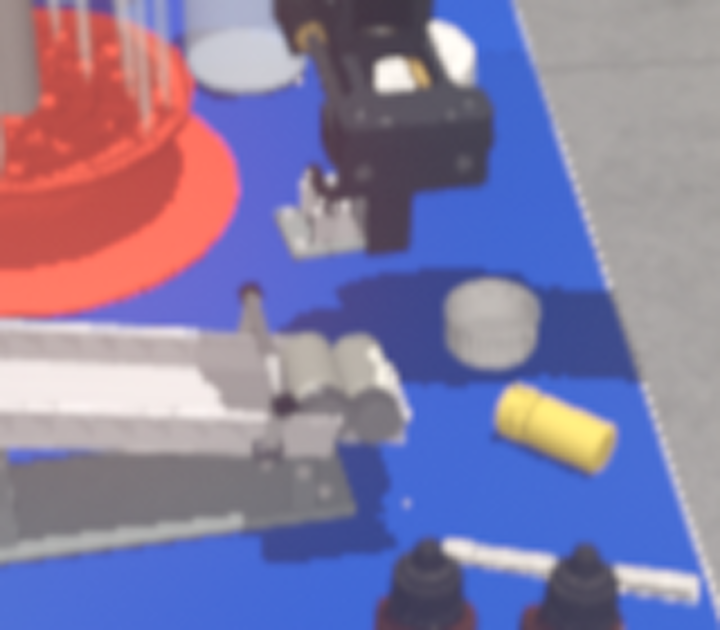

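Vials 2 and 3 have rolled on to the foot, and the gripper holds vial 1 (opening 61.6 mm). Carrying it to the rest.

move_arm(increments="0 0 0 0 0.2 -1.5 5; 0 0 0 0 0.4 -2.8 5; 0 0 0 0 0.4 -2.8 5; 0 0 0 0 0.4 -2.8 5; 0 0 0 0 0.4 -2.8 5; 0 0 0 0 0.4 -2.8 5; 0 0 0 0 0.4 -2.8 5; 0 0 0 0 0.4 -2.8 5; -2.15 0 0 0 0.4 -2 5; -2.15 0 0.3 0 0 0 5")

```text
clock: 16.65
ee_pos: [0.469, -0.2267, 0.3356]
tool_rot: [-0.54, 0.457, 0.544, 0.452]
ft_force: [-1.3, -0.1, -1.4]
opening: 0.703
```

```bash
python3 - <<'E'
from h import *
from rig import manip
plan([.4714,-.223,.049+.147+.003+.01],Rt(np.radians(10.2)))
for n,w in(("side",(250,110,370,220)),("top",(300,170,440,290))):
    p=manip.capture(n);cv2.imwrite(f"pics/{n}14.png",cv2.resize(p["color"][w[1]:w[3],w[0]:w[2],::-1],None,fx=5,fy=5,interpolation=cv2.INTER_CUBIC))
E
```

```text
clock 16.65 now [ 0.469  -0.2267  0.3356] grasp pt [ 0.4677 -0.227   0.1886] open 0.703 f [-1.3 -0.1 -1.4]
turn (tool deg) [-0.21 -0.01 -0.51]
shift cm: before turn [12.65 -0.42  0.33]  after turn [12.66 -0.3   0.32]
```

View pics/side14.png

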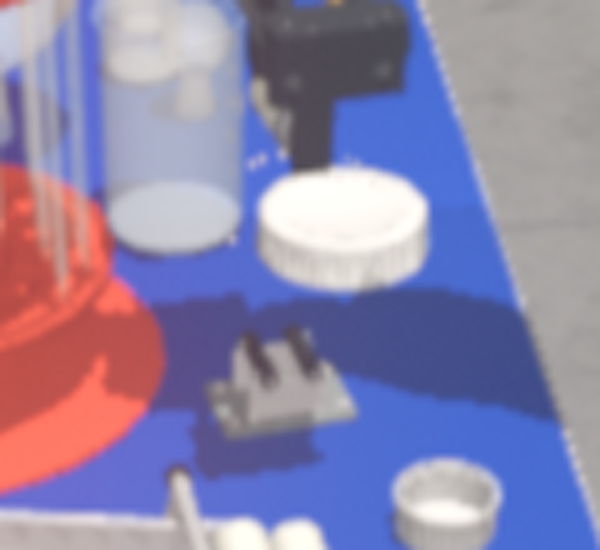

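View pics/top14.png

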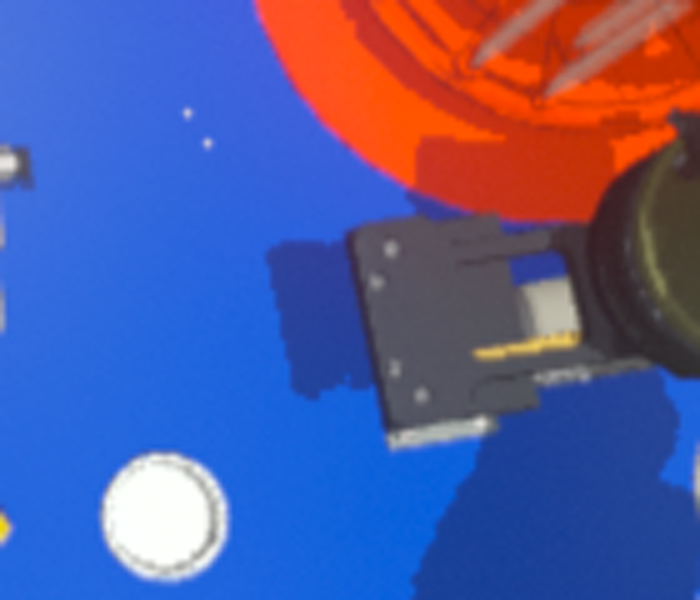

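move_arm(increments="-0.2 0 -0.5 1 -0.3 0.32 5; 0 0 0 2 0 0 5; 0 0 0 2.5 0 0 5; 0 0 0 2.5 0 0 5; 0 0 0 2 0 0 5; 0 0 0 1 0 0 5; 0 0 0 0.6 0 0 5; 0 0 0 0 0 0 5; 0 0 0 0 0 0 5")

```text
clock: 17.65
ee_pos: [0.4734, -0.2195, 0.2216]
tool_rot: [0.544, -0.451, -0.542, -0.454]
ft_force: [0.8, -0.6, -0.5]
opening: 0.699
```

```bash
python3 - <<'E'
from h import *
from rig import manip
plan([.4714,-.223,.049+.147+.003],Rt(np.radians(10.2)))
for n,w in(("side",(260,150,350,220)),):
    p=manip.capture(n);cv2.imwrite(f"pics/{n}15.png",cv2.resize(p["color"][w[1]:w[3],w[0]:w[2],::-1],None,fx=8,fy=8,interpolation=cv2.INTER_CUBIC))
E
```

```text
clock 17.65 now [ 0.4734 -0.2195  0.2216] grasp pt [ 0.474  -0.2193  0.0746] open 0.699 f [ 0.8 -0.6 -0.5]
turn (tool deg) [0.24 0.   0.25]
shift cm: before turn [ 2.26  0.27 -0.31]  after turn [ 2.26  0.26 -0.31]
```

View pics/side15.png

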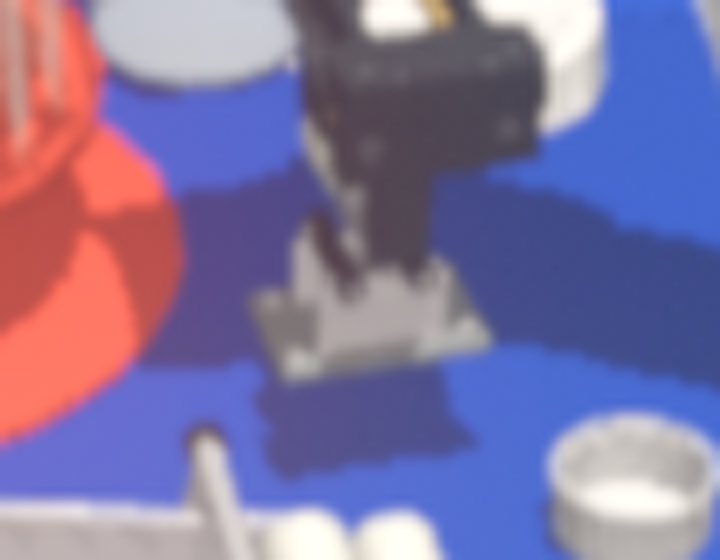

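move_arm(increments="0.2 0 0.25 0.5 0.25 -0.3 5; 0 0 0 0.3 0 0 5; 0 0 0 0.2 0 0 5; 0 0 0 0 0 0 5; 0 0 0 0 0 0 5")

```text
clock: 18.2
ee_pos: [0.4712, -0.223, 0.211]
tool_rot: [-0.542, 0.454, 0.543, 0.453]
ft_force: [0.1, -0.0, -0.8]
opening: 0.702
```

```bash
python3 - <<'E'
from h import *
plan([.4714,-.223,.049+.147+.002],Rt(np.radians(10.2)))
E
```

```text
clock 18.2 now [ 0.4712 -0.223   0.211 ] grasp pt [ 0.471 -0.223  0.064] open 0.702 f [ 0.1 -0.  -0.8]
turn (tool deg) [ 0.02  0.03 -0.05]
shift cm: before turn [ 1.3  -0.02 -0.  ]  after turn [ 1.3  -0.02 -0.  ]
```

move_arm(increments="0 0 0 0.3 0 0 5; 0 0 0 0.3 0 0 5; 0 0 0 0.2 0 0 5; 0 0 0 0 0 0 5; 0 0 0 0 0 0 5")

```text
clock: 18.7
ee_pos: [0.4711, -0.223, 0.2029]
tool_rot: [-0.542, 0.454, 0.543, 0.453]
ft_force: [0.3, -0.5, -0.9]
opening: 0.698
```

move_arm(increments="0 0 0 0.15 0 0 5; 0 0 0 0 0 0 5")

```text
clock: 18.9
ee_pos: [0.4711, -0.2231, 0.2014]
tool_rot: [-0.542, 0.454, 0.543, 0.453]
ft_force: [0.2, 0.2, -0.0]
opening: 0.704
```

move_arm(increments="0 0 0 0.15 0 0 5; 0 0 0 0 0 0 5")

```text
clock: 19.1
ee_pos: [0.4709, -0.2231, 0.1999]
tool_rot: [-0.542, 0.454, 0.543, 0.453]
ft_force: [-1.0, 0.6, 0.8]
opening: 0.702
```

move_arm(increments="0 0 0 0.1 0 0 5; 0 0 0 0 0 0 5")

```text
clock: 19.3
ee_pos: [0.4708, -0.2232, 0.1995]
tool_rot: [-0.542, 0.454, 0.543, 0.453]
ft_force: [-1.8, -0.4, 5.9]
opening: 0.701
```

move_arm(increments="0 0 0 0.1 0 0 5; 0 0 0 0 0 0 5")

```text
clock: 19.5
ee_pos: [0.4708, -0.2231, 0.1993]
tool_rot: [-0.542, 0.454, 0.543, 0.453]
ft_force: [-3.1, 0.3, 13.6]
opening: 0.698
```

Contact came at the expected height. I'll ease off 1 mm, release and retreat.

move_arm(increments="0 0 0 -0.1 0 0 5; 0 0 0 0 0 0 6.1; 0 0 0 0 0 0 6.4; 0 0 0 0 0 0 6.8; 0 0 0 0 0 0 7.5; 0 0 0 0 0 0 8.2; 0 0 0 0 0 0 8.2; 0 0 0 0 0 0 8.2")

```text
clock: 20.3
ee_pos: [0.4712, -0.2231, 0.1989]
tool_rot: [-0.542, 0.454, 0.543, 0.453]
ft_force: [0.7, -0.3, 0.1]
opening: 0.928
```

```bash
python3 - <<'E'
from h import *
from rig import manip
p=manip.capture("side");w=(260,150,350,220);cv2.imwrite(f"pics/s16.png",cv2.resize(p["color"][w[1]:w[3],w[0]:w[2],::-1],None,fx=8,fy=8,interpolation=cv2.INTER_CUBIC))
E
```

```text
(no output)
```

View pics/s16.png

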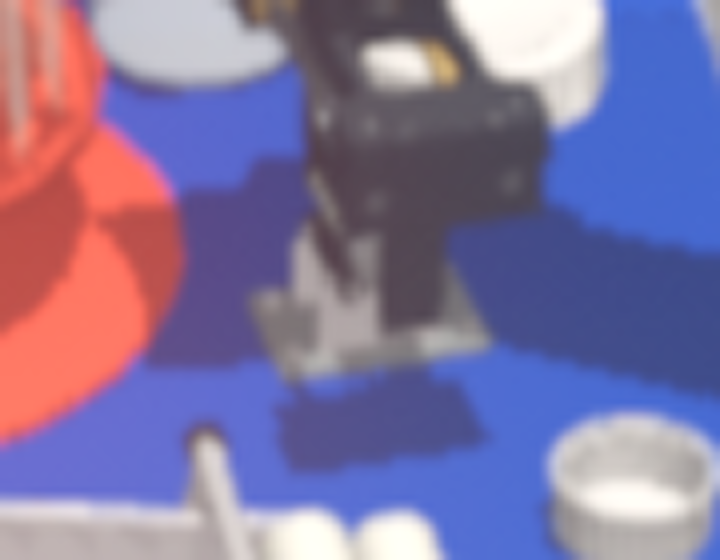

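move_arm(increments="0 0 0 -0.5 0 0 8.2; 0 0 0 -1 0 0 8.2; 0 0 0 -2 0 0 8.2; 0 0 0 -3 0 0 8.2; 0 0 0 -3 0 0 8.2; 0 0 0 -3 0 0 8.2; 0 0 0 -3 0 0 8.2; 0 0 0 -2 0 0 8.2; 0 0 0 0 0 0 8.2")

```text
clock: 21.25
ee_pos: [0.4719, -0.2232, 0.3774]
tool_rot: [0.544, -0.453, -0.541, -0.454]
ft_force: [0.6, 0.1, 0.3]
opening: 0.932
```

move_arm(increments="0 0 0 0 0 1.5 8.2; 0 0 0 0 0 3 8.2; 0 0 0 0 0 3 8.2; 0 0 0 0 0 3 8.2; 0 0 0 0 0 1.5 8.2; 0 0 0 0 0 0 8.2; 0 0 0 0 0 0 8.2")

```text
clock: 21.95
ee_pos: [0.4496, -0.1048, 0.3734]
tool_rot: [-0.542, 0.454, 0.544, 0.453]
ft_force: [-0.1, 0.3, 0.2]
opening: 0.932
```

```bash
python3 - <<'E'
from h import *
from rig import manip
for n in("side","top"):
    p=manip.capture(n); P=cloud(p); cv2.imwrite(f"pics/{n}17.png",p["color"][:,:,::-1])
    w=(360,210,420,270) if n=="top" else (270,160,350,220)
    cv2.imwrite(f"pics/{n}18.png",cv2.resize(p["color"][w[1]:w[3],w[0]:w[2],::-1],None,fx=8,fy=8,interpolation=cv2.INTER_CUBIC))
    for r in manip.masks_of("vial_1",p):
        m=r["region"]&(p["depth"]>0);q=P[m]
        if r["score"]>.25: print(n,round(r["score"],2),np.round(r["xy"]),np.median(q,0).round(4),np.percentile(q[:,2],95).round(4))
    m=(abs(P[...,0]-.471)<.03)&(abs(P[...,1]+.223)<.04)&(P[...,2]>.053)&(P[...,2]<.08);q=P[m]
    print(n,m.sum(),cv2.minAreaRect((q[:,:2]*1000).astype(np.float32)),q[:,2].max())
print(manip.get_obs()["ee_pos"],manip.get_obs()["clock"])
E
```

```text
side 0.69 [304. 178.] [ 0.47   -0.2091  0.0596] 0.0651
side 0.46 [339. 314.] [0.4422 0.2328 0.0059] 0.0199
side 141 ((468.4416809082031, -221.00531005859375), (27.26543426513672, 69.37460327148438), 9.056575775146484) 0.06673563658226533
top 0.81 [290. 280.] [ 0.3749 -0.0009  0.0258] 0.0291Traceback (most recent call last):
  File "<stdin>", line 11, in <module>
    return umr_maximum(a, axis, None, out, keepdims, initial, where)
ValueError: zero-size array to reduction operation maximum which has no identity
```

View pics/side17.png

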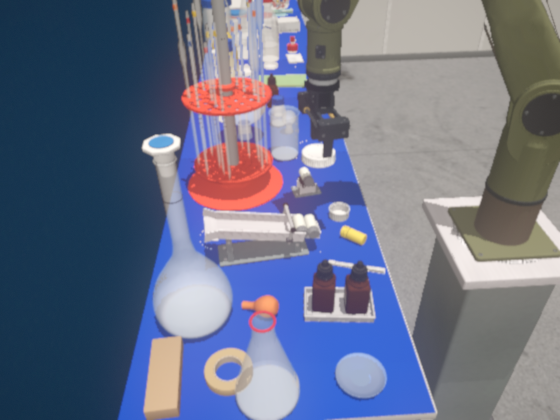

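View pics/side18.png

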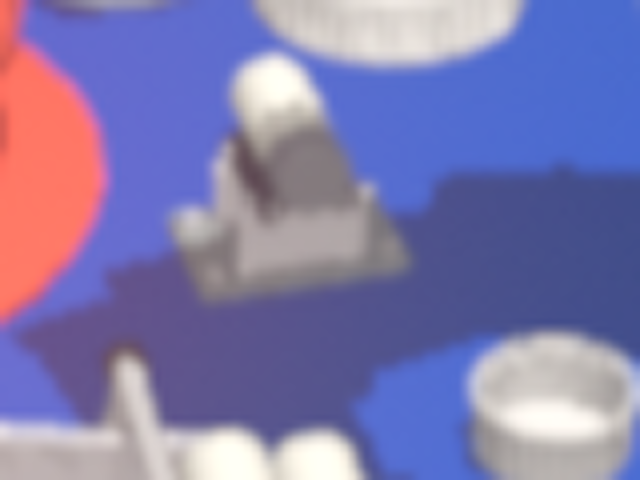

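View pics/top17.png

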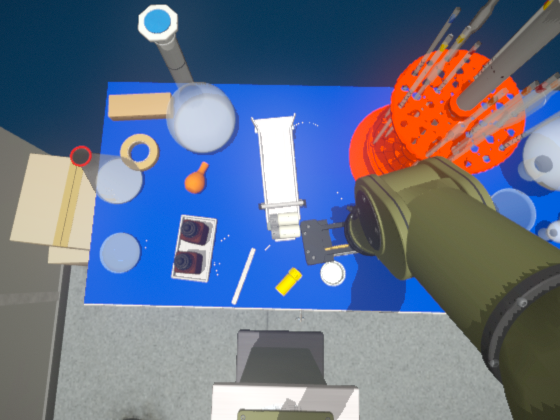

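The side view shows vial 1 lying on both rollers (305,178), both bottles upright in the tray, and vials 2 and 3 at the chute foot. The arm hides the rest from above, so I'll move aside for a top check.

move_arm(increments="0 0 0 0 0 2 8.2; 0 0 0 0 0 3 8.2; 0 0 0 0 0 3 8.2; 0 0 0 0 0 3 8.2; 0 0 0 0 0 3 8.2; 0 0 0 0 0 3 8.2; 0 0 0 0 0 3 8.2; 0 0 0 0 0 2 8.2; 0 0 0 0 0 0 8.2; 0 0 0 0 0 0 8.2")

```text
clock: 23.15
ee_pos: [0.4112, 0.1107, 0.374]
tool_rot: [-0.542, 0.454, 0.543, 0.453]
ft_force: [0.9, -0.3, 1.3]
opening: 0.933
```

```bash
python3 - <<'E'
from h import *
from rig import manip
p=manip.capture("top");P=cloud(p); cv2.imwrite("pics/t19.png",p["color"][:,:,::-1])
cv2.imwrite("pics/t20.png",cv2.resize(p["color"][200:280,350:430,::-1],None,fx=7,fy=7,interpolation=cv2.INTER_CUBIC))
m=(abs(P[...,0]-.471)<.03)&(abs(P[...,1]+.223)<.05)&(P[...,2]>.049)&(P[...,2]<.08);q=P[m]
print(m.sum(),cv2.minAreaRect((q[:,:2]*1000).astype(np.float32)) if m.any() else 0,q[:,2].max() if m.any() else 0)
s=manip.capture("side");P=cloud(s)
for n,x,y in(("placed",.41,.218),("other",.478,.212)):
    for z0,z1 in((.02,.04),(.06,.08),(.1,.115)):
        m=(abs(P[...,0]-x)<.032)&(abs(P[...,1]-y)<.04)&(P[...,2]>z0)&(P[...,2]<z1);q=P[m]
        print(n,z0,m.sum(),np.percentile(q[:,0],[3,97]).round(4),np.percentile(q[:,1],[50,97]).round(4))
m=(abs(P[...,0]-.495)<.04)&(abs(P[...,1]-.012)<.02)&(P[...,2]>.067)&(P[...,2]<.09);print(np.percentile(P[m],[3,97],axis=0).round(3))
print(manip.get_obs()["ee_pos"],manip.get_obs()["clock"])
E
```

```text
373 ((471.271240234375, -221.5991668701172), (28.324716567993164, 63.11416244506836), 10.779925346374512) 0.06588945818806746
placed 0.02 172 [0.387  0.4305] [0.2409 0.2439]
placed 0.06 211 [0.3864 0.4304] [0.2405 0.2439]
placed 0.1 109 [0.3915 0.4227] [0.2312 0.2352]
other 0.02 161 [0.4554 0.506 ] [0.2318 0.2502]
other 0.06 199 [0.4515 0.4992] [0.231  0.2358]
other 0.1 101 [0.4596 0.4896] [0.2222 0.2265]
[[ 0.469 -0.007  0.068]
 [ 0.519  0.031  0.079]]
[0.41129379 0.10988694 0.37397576] 23.25
```

View pics/t20.png

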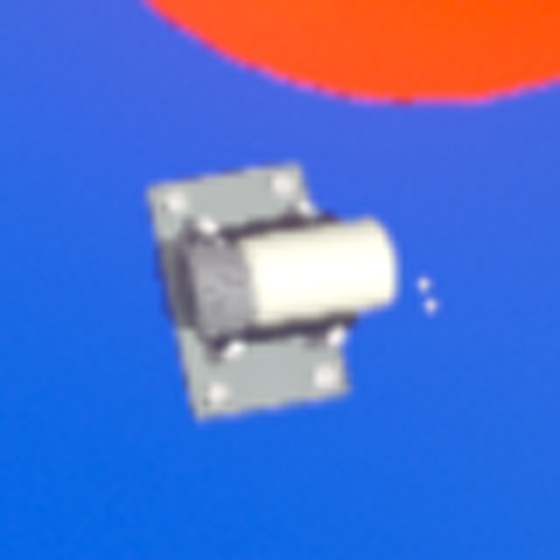

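The top view confirms vial 1 is centred on the rollers at (471.3, −221.6) mm with yaw 10.8°, against a seat of (471.4, −223) mm and 10.2°. The placed bottle is upright at about (0.409, 0.218). Handing in.

```bash
python3 -c "
from rig import manip
print(manip.close_job())"
```

```text
the job is handed in; nothing more can be done
None
```

I lifted the jammed bottle out by its collar and set it down upright in the free half of the tray. Vial 1 then went from the chute foot onto the roller rest. The job was handed in at about 23 s of the 54 s allowed; no verdict was reported.

Last checks, all measured from the camera images:

- **Placed bottle:** upright and released, axis about 2 mm from the free place. The tray and bottle positions carry about 2–3 mm of camera disagreement.
- **Vial 1:** lies on both rollers, about 1.5 mm from the seat and within 1° of the roller direction.
- **Vials 2 and 3:** seen at the chute foot. I judged this from the pictures and a rough height scan, not a separate fit of each vial.
- **Other bottle:** still standing upright in its half of the tray.
- **Robot:** gripper open and clear of everything.

Two checks did not give a clean result. In the last top view before the arm moved aside, the arm hid the rest and the vial network found only the yellow look-alike. From the side, the vial's centre read about 3 mm off and its top about 4 mm high. The side camera reads bench height 1–2 mm high, and the clear top view gave the figures above.

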